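# Strip the empty core from the label feed spindle

### The arm

A 7-joint arm with a two-finger parallel gripper is mounted at the origin on the work surface. World frame = base frame: x ahead of the robot, y to its left, z up, the work surface at z = 0. Lengths are in m, angles in rad, forces in N, time in s.
With the tool pointing down it reaches from about 0.425 to 0.925 m from the base axis. Payload 6.8 kg.
Tool frame: the origin (TCP) lies on the centre line of the jaws, within the pads' length; the fingertips stand 14 mm ahead of it and the grasp point (between the pads) lies 5 mm behind it (bot.finger_overhang is the distance from the TCP to the fingertips, in m); z points along the fingers, y is the line along which they close (so a half turn about z gives the same grasp; the last joint's range is limited). The gripper opens to 85 mm and grips with 20 to 120 N. Pads are 22 mm wide; open, the fingers measure 114 mm over their backs; the gripper's body (76 mm by 85 mm) begins 54 mm behind the grasp point. The pads swing forward as they close: fully open they stand 13 mm farther back than shut.
Start: joints at [1.164, 0.477, 0.022, 1.555, -0.011, 1.109, -0.083], TCP at [0.199, -0.645, 0.245] pointing down, gripper open.
Joint ranges: [-2.96, 2.96], [-0.34, 2.1], [-1.41, 1.46], [0.24, 2.44], [-1.37, 4.51], [0.17, 1.92], [-2.96, 2.96]. Speed limits (rad/s): [2.39, 2.39, 3.14, 3.14, 3.14, 3.14, 3.14].

### API

Orientations are given as a unit quaternion [w, x, y, z].
In Python, from station import bot gives the robot as it stands.
- The arm moves only by the shell command python3 -m inch 'ROWS' [OPENING] [FORCE]. ROWS is JSON, a list of rows, each a list of 4 numbers: the shift along the tool's x, y, z in m, then the turn about the tool's z in degrees. A call has 1 to 12 rows; each row shifts and turns the commanded pose from where the row before left it, along the tool's axes as they then stand; what a row does not reach is not made up. A row lasts 1/10 s, in which the tool goes at most 50 mm and 8.59 degrees, less where a joint would pass 70% of its speed; a pose out of reach is approached as far as the arm can. A call is refused whole if a number of a shift passes 0.05 or a number of a turn 8.59, either way. A call with a gripper value outside its range is refused whole. OPENING is the finger opening in m, from 0 to 0.0854, set as the call begins (- or left out, the last holds). The fingers move at their own pace and stop on an object; FORCE is the grip in N (left out, the last holds). Time passes only in rows, so rows that do not move let the fingers close. It gives the time, the measured TCP pose, the force, the opening and the grip force at its end, in the units of the state.
- bot.get_obs(): the state, without advancing time (a new reading comes with each control period).
- bot.read_camera(name): name is "side" or "top" or "wrist"; returns a dict with "color" (384x512x3 uint8, red, green, blue), "mtx" (3x3 intrinsics, pixels), "dist_coeffs" ([k1, k2, p1, p2, k3] as OpenCV has them; the pictures are not rectified), "world_from_camera" (4x4, takes a point from camera to world coordinates); the wrist camera has in their place "hand_eye" (4x4, takes a point from camera to tool coordinates, whose origin is the TCP and whose axes are the flange's). Camera axes: x right, y up, looking along -z (the intrinsics and any distortion apply to the point x, -y, -z); pixel columns grow to the right and rows downward; lengths in m; the calibration is good to about 2 mm. A picture is of the moment at which its call begins: read the wrist's pose just before it. There is no depth.
- bot.hand_in(): hands the job in; it is judged then, once.
The state is a dict: "t": time; "q": joint angles; "joint_vel": joint speeds; "joint_torque": joint torques, N m; "eef_pos": TCP position; "tool_rot": TCP orientation; "contact_force": force on the tool from outside, world axes, zero at the start; "torque": the same for the moment, N m; "gripper_width": opening from 0.0 (shut) to 1.0 (fully open); "grasp_force": force on a finger pad.
Only numpy, scipy, OpenCV 4.12 (cv2) and the standard library are available. Lean on these libraries where they do the work, as an engineer would, in place of code of your own. Each camera call takes 0.05 s, during which the arm holds its last target. There are 200 camera calls.

### The job

The label roll on the inclined feed spindle has run out: strip the spindle for the next roll. Free the locking knob with a quarter turn anticlockwise (a stop inside tells you when it is free), take it off and set it in the shallow metal tray, then lay the flange disc flat in the tray beside the knob, and last put the empty core in the open waste carton. Set knob and flange down rather than dropping them, and leave the gold cans and the new roll where they are.

Things in the scene. Friction and masses are not known exactly. Their poses are not given: they have to be found in the camera images.
- stand: Grey label feed stand, fixed on the bench (base 200 x 150 mm). Origin: centre of the face of its aluminium backing disc (diameter 124 mm), 90 mm above the bench. z: outwards along the steel spindle, which leans 30 degrees from vertical away from the robot; y: level, across the stand; x: down the sloping deck, away from the robot. Along z: core 0 to 55 mm, flange 55 to 71, knob 71 to 119.
- spindle_end (a point): End of the spindle, on its axis, 90 mm from the disc. The spindle is 24 mm thick up to 14 mm below this end; then a 12 mm neck and, as its last 7 mm, a T-head 8.5 mm (stand x) by 22.5 mm (stand y). Flange: lift 35 mm along the spindle to clear it; core: 90 mm. A guide roller (diameter 16 mm) stands parallel, 94 mm off at the stand's -x side, its top 34 mm lower than this end.
- flange_seat (a point): Point on the spindle axis where the flange's middle lies while it is on the spindle (z = 63 mm in the stand's frame).
- core_seat (a point): Point on the spindle axis where the core's middle lies while it is on the spindle (z = 27.5 mm in the stand's frame). A 37 mm plastic hub, 10 mm high, centres the core's foot.
- nut_mid (a point): Middle of the grey plastic locking knob (loose, 70 g, 48 mm high), on its axis: below it a round hub, diameter 40 mm, 24 mm high; above it an upright grip bar 46 mm long (knob x), 12 mm thick (y), 24 mm high (z). z: along the spindle, outwards. Starts locked, the bar 0 to 26 degrees anticlockwise (looking down on the spindle's end) of the stand's x; nut says how it is freed.
- nut: The knob again (origin: centre of its underside). Quarter-turn lock, no thread: its slot (27 x 16 mm, in line with the bar) catches under the T-head. Turned anticlockwise until the bar lies along the stand's y (within 12 degrees) it is free; a stop inside ends the turn about 6 degrees past that. Turns easily (under 0.1 N m); 1.5 mm of play along the spindle when locked. Draw it off along the spindle, 20 mm.
- bar_end (a point): Middle of that end face of the knob's grip bar which points to the stand's +x side at the start (23 mm along the knob's x, 12 mm above nut_mid).
- nut_seat (a point): Point on the spindle axis where the knob's middle lies while it is on the spindle (z = 95 mm in the stand's frame). Clockwise the locked knob can turn only to 6 degrees past the stand's x.
- flange_mid (a point): Middle of the aluminium flange (loose, 110 g), on its axis, 8 mm above its underside. It is a disc, diameter 90 mm, 4 mm thick, and on top of it a round boss to hold it by, diameter 40 mm, 12 mm high; bore 26 mm. z: along the spindle, outwards, out of the boss.
- flange: The flange again: origin at the centre of its underside, axes as point flange_mid.
- core_mid (a point): Middle of the empty cardboard label core (loose, 30 g), on its axis, half-way up: a stiff tube, outer diameter 48 mm, wall 3.5 mm, 55 mm high; z along its axis. The spindle's end stands 35 mm above the core's top.
- core: The core again: origin at the centre of its foot, axes as point core_mid.
- tray: Shallow aluminium tray, fixed on the bench left or right of the stand: 240 mm (x) by 170 mm (y) outside, 22 mm high, walls and floor 3 mm. Origin: centre of its underside, on the bench; z up.
- carton: Open cardboard waste carton, fixed on the bench at the stand's other side: 260 mm (x) by 200 mm (y) outside, 85 mm high, walls and floor 5 mm, flaps folded down outside (to 25 mm out). Origin: centre of its underside; z up. An old core, stuck down, lies across its +x end (x 74 to 122 mm, 53 mm high); the rest is empty.
- can1: Gold plastic can, loose, diameter 68 mm, 25 mm high; another stands on it. Origin: centre of its underside.
- can2: Gold plastic can like can1, standing on can1. Origin: centre of its underside.
- can3: Single gold plastic can like can1, beyond the stand. Origin: centre of its underside.
- roll: New roll of labels, loose, standing on end: diameter 96 mm, 55 mm high, 250 g. Origin: centre of its underside.
There are look-alikes about, which are no part of the job. What is shaped like the nut but purple is not meant.

How it is judged:
By the outcome, as a careful person would: the job done as asked, in the order asked, and still so for the second after the job is handed in, with the robot touching nothing.
It also fails if it takes over 72 s, if anything falls off the work surface, if the arm or the gripper's body presses on something with over 40 N, if the wrist force passes 120 N, or if a joint passes its speed limit or range.

## Working session

There is one attempt and no reset: what is moved stays moved. The work goes in short steps, Python scripts to look and compute and a shell command to move; the robot and the scene stay as the last step left them, time stands still between calls to the robot, and variables do not carry over. Pictures are saved under pics/ and viewed, at most 10 in all, crops included, and the job is handed in when it is done.

```bash
mkdir -p pics; ls
python3 - <<'E'
from station import bot
import cv2,numpy as np
o=bot.get_obs();print(o['t'],o['eef_pos'],o['tool_rot'],o['q'])
a=bot.read_camera("side");b=bot.read_camera("top")
for n,c in(("side",a),("top",b)):
    cv2.imwrite(f"pics/{n}0.png",c["color"][:,:,::-1]);np.savez(f"pics/{n}0.npz",**c)
    print(n,np.round(c["mtx"],1).tolist(),c["dist_coeffs"],np.round(c["world_from_camera"],3).tolist())
im=np.vstack([a["color"],b["color"]])[:,:,::-1]
cv2.imwrite("pics/both0.png",cv2.resize(np.hstack([a["color"],b["color"]])[:,:,::-1],(800,300)))
E
```

```text
pics
0.0 [ 0.19852287 -0.64454495  0.24430635] [-8.99731906e-04  9.88857835e-01  1.48860118e-01 -1.97197598e-04] [ 1.16388828  0.47781036  0.02235441  1.55648161 -0.01152481  1.10927102
 -0.08307421]
side [[386.8, 0.0, 260.7], [0.0, 386.8, 188.5], [0.0, 0.0, 1.0]] [-0.11292969  0.          0.          0.          0.        ] [[-0.996, 0.057, -0.065, 0.583], [-0.086, -0.577, 0.812, 0.764], [0.009, 0.815, 0.58, 0.676], [0.0, 0.0, 0.0, 1.0]]
top [[347.3, 0.0, 250.3], [0.0, 347.3, 196.4], [0.0, 0.0, 1.0]] [-0.05903732  0.          0.          0.          0.        ] [[0.004, 1.0, -0.028, 0.608], [-1.0, 0.004, -0.004, -0.02], [-0.004, 0.028, 1.0, 0.957], [0.0, 0.0, 0.0, 1.0]]
```

View pics/top0.png

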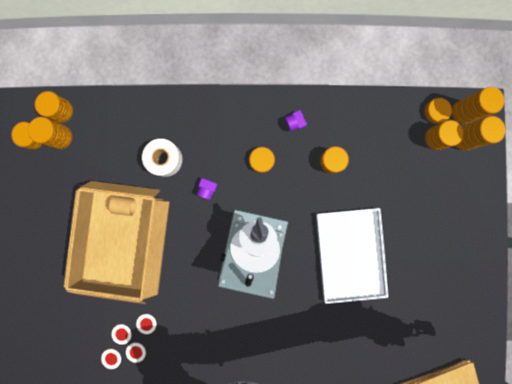

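View pics/side0.png

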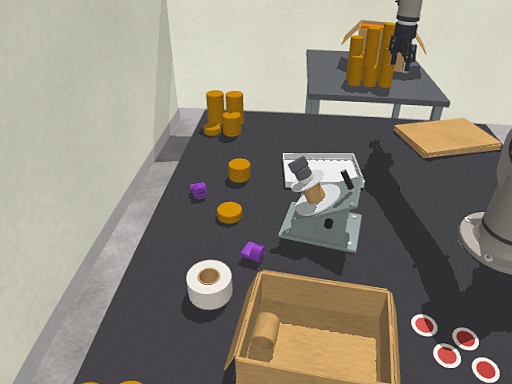

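The top view shows the stand at about (253,253), the tray on the right (350,255) and the carton on the left (117,242). The side view has the knob at (299,168) and the flange at (308,182). I'll enlarge both around the stand.

Run:
```python
import cv2,numpy as np
a=cv2.imread("pics/side0.png")[145:255,272:372];b=cv2.imread("pics/top0.png")[200:310,205:305]
cv2.imwrite("pics/z0.png",cv2.resize(np.hstack([a,b]),(800,440),interpolation=cv2.INTER_CUBIC))
```

```text
(no output)
```

View pics/z0.png

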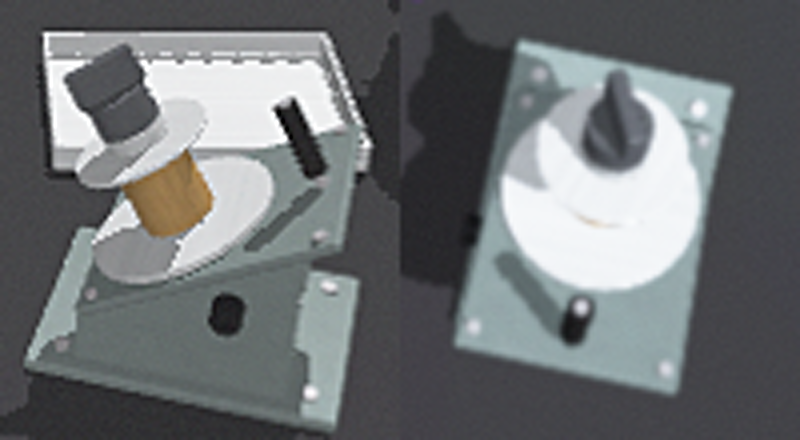

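```bash
cat > h.py <<'E'
import numpy as np,cv2
def ray(c,p,T=None):
    T=c["world_from_camera"] if T is None else T
    u=cv2.undistortPoints(np.array([[p]],float),c["mtx"],c["dist_coeffs"])[0,0]
    d=T[:3,:3]@np.array([u[0],-u[1],-1.]);return T[:3,3],d/np.linalg.norm(d)
def onz(c,p,z,T=None):
    o,d=ray(c,p,T);return o+d*(z-o[2])/d[2]
def tri(*rs):
    A=sum(np.eye(3)-np.outer(d,d) for o,d in rs);b=sum((np.eye(3)-np.outer(d,d))@o for o,d in rs)
    x=np.linalg.solve(A,b);return x,[np.linalg.norm(np.cross(x-o,d)) for o,d in rs]
def proj(c,X,T=None):
    T=c["world_from_camera"] if T is None else T
    X=np.atleast_2d(X);P=(X-T[:3,3])@T[:3,:3];P=P*[1,-1,-1]
    return cv2.projectPoints(P,np.zeros(3),np.zeros(3),c["mtx"],c["dist_coeffs"])[0][:,0]
def frame(yaw):
    c,s=np.cos(np.deg2rad(yaw)),np.sin(np.deg2rad(yaw));R=np.array([[c,-s,0],[s,c,0],[0,0,1]])
    t=np.deg2rad(30);return R@np.array([[np.cos(t),0,np.sin(t)],[0,1,0],[-np.sin(t),0,np.cos(t)]])
E
python3 - <<'E'
from h import *
np.set_printoptions(precision=4,suppress=True)
S=np.load("pics/side0.npz");T=np.load("pics/top0.npz")
t=lambda x,y:(205+(x-400)/4-.4,200+y/4-.4)
s=lambda x,y:(272+x/4-.4,145+y/4-.4)
for n,p in(("c1",(520,38)),("c2",(733,88)),("c3",(680,393)),("c4",(457,345))): print(n,onz(T,t(*p),.01))
print("disc",tri(ray(T,t(600,200)),ray(S,s(185,218))))
print("knob hub",tri(ray(T,t(617,140)),ray(S,s(122,102))))
print("roller top",tri(ray(T,t(580,305)),ray(S,s(287,101))))
for n,p in(("tray",[(317,212),(381,208),(388,298),(325,302)]),("carton",[(82,183),(158,192),(144,299),(66,292)])):
    P=np.array([onz(T,q,.022 if n=="tray" else .085) for q in p]);print(n,P[:,:2].tolist(),P.mean(0))
E
```

```text
c1 [0.5996 0.0266 0.01  ]
c2 [ 0.5662 -0.1186  0.01  ]
c3 [ 0.3587 -0.0833  0.01  ]
c4 [0.3906 0.0685 0.01  ]
disc (array([ 0.4999, -0.0277,  0.0878]), [np.float64(0.00045964465388287264), np.float64(0.0004596446538828192)])
knob hub (array([ 0.5446, -0.0365,  0.1666]), [np.float64(0.0012552443426066561), np.float64(0.0012552443426066576)])
roller top (array([ 0.4517, -0.0159,  0.1863]), [np.float64(0.0019114078162426776), np.float64(0.0019114078162426652)])
tray [[0.5928118994029524, -0.19596932462935646], [0.6041316503607659, -0.3704366596148483], [0.3605159848730349, -0.3900081519907347], [0.3506970620836101, -0.21828309411479052]] [ 0.477  -0.2937  0.022 ]
carton [[0.6648394518535914, 0.41408010688860003], [0.6425041499511838, 0.21689352274401952], [0.37239752219483, 0.25063473305801387], [0.38612788465528114, 0.45335754709053466]] [0.5165 0.3337 0.085 ]
```

```bash
python3 -m inch '[[0.033,-0.035,-0.006,0],[0.033,-0.035,-0.006,0],[0.033,-0.035,-0.006,0],[0.033,-0.035,-0.006,0],[0.033,-0.035,-0.006,0],[0.033,-0.035,-0.006,0],[0.033,-0.035,-0.006,0],[0.033,-0.035,-0.006,0],[0.033,-0.035,-0.006,0],[0.033,-0.035,-0.006,0],[0.033,-0.035,0,0],[0.033,-0.035,0,0]]' 0.03
python3 -m inch '[[0.033,-0.035,0,0],[0.033,-0.035,0,0],[0,0,0,8],[0,0,0,8],[0,0,0,0],[0,0,0,0]]'
cat > look.py <<'E'
import sys,cv2,numpy as np
from station import bot
from scipy.spatial.transform import Rotation as Ro
o=bot.get_obs();c=bot.read_camera("wrist")
W=np.eye(4);W[:3,:3]=Ro.from_quat(np.roll(o["tool_rot"],-1)).as_matrix();W[:3,3]=o["eef_pos"]
cv2.imwrite(f"pics/{sys.argv[1]}.png",c["color"][:,:,::-1])
np.savez(f"pics/{sys.argv[1]}.npz",mtx=c["mtx"],dist_coeffs=c["dist_coeffs"],world_from_camera=W@c["hand_eye"],tool=W)
x=W[:3,0];print(np.round(o["eef_pos"],4),"yaw",np.degrees(np.arctan2(x[1],x[0])),"q7",o["q"][6],"he",np.round(c["hand_eye"],3).tolist())
E
python3 look.py w1
```

```text
t: 1.3
eef_pos: [0.4539, -0.1253, 0.3055]
tool_rot: [0.0, 0.989, 0.149, 0.0]
contact_force: [0.1, -0.6, 0.3]
gripper_width: 0.348
grasp_force: 0.0
t: 1.9
eef_pos: [0.4957, -0.041, 0.3051]
tool_rot: [0.0, 1.0, 0.011, -0.0]
contact_force: [0.8, -0.3, -0.2]
gripper_width: 0.351
grasp_force: 0.0
[ 0.4957 -0.041   0.3051] yaw 1.310326524245189 q7 -1.655717371734703 he [[-0.001, 0.96, 0.281, 0.071], [1.0, 0.001, 0.0, -0.0], [-0.0, 0.281, -0.96, -0.128], [0.0, 0.0, 0.0, 1.0]]
```

View pics/w1.png

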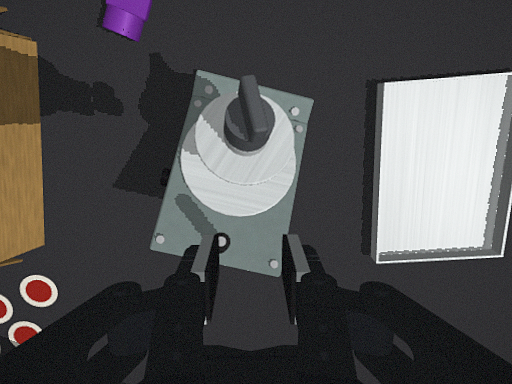

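The wrist view shows the knob bar running from about (248,77) to (258,135), pointing up and slightly left. The flange spans columns 194–296, and the tray lies at columns 375–512. I'll take one zoom for the bar angle.

Run:
```python
import cv2,numpy as np
from h import *
b=cv2.imread("pics/w1.png")[60:280,145:325]
b=cv2.convertScaleAbs(b,alpha=1.6,beta=20)
cv2.imwrite("pics/w1z.png",cv2.resize(b,None,fx=2.7,fy=2.7,interpolation=cv2.INTER_CUBIC))
```

```text
(no output)
```

View pics/w1z.png

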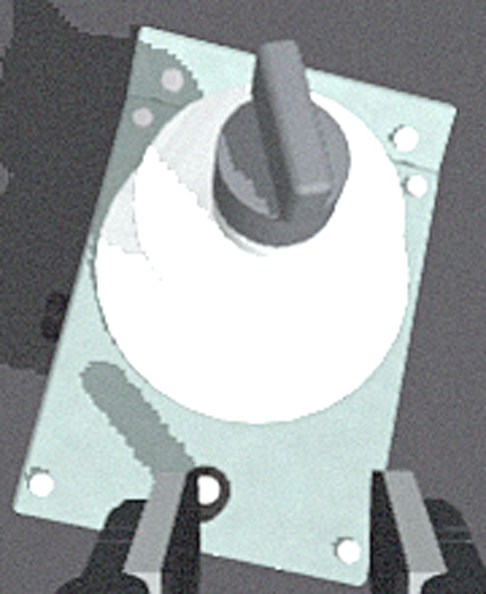

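Run:
```python
from h import *
np.set_printoptions(precision=4,suppress=True)
C=np.load("pics/w1.npz");S=np.load("pics/side0.npz");T=np.load("pics/top0.npz")
z=lambda x,y:(145+x/2.7-.3,60+y/2.7-.3)
f=onz(C,z(278,42),.183);n=onz(C,z(313,190),.203);m=(f+n)/2;print("bar far,near,mid",f,n,m,np.linalg.norm(f-n),np.degrees(np.arctan2(*(f-n)[[1,0]])))
for a,b in(((140,27),(15,510)),((455,107),(365,583))):
    P,Q=onz(C,z(*a),.01),onz(C,z(*b),.01);print("base",P,Q,np.degrees(np.arctan2(*(P-Q)[[1,0]])))
print("roller",onz(C,z(205,490),.186), onz(T,(205+45-.4+.5,200+76-.4),.186))
for yaw in(-10,-12):
  for o in((.500,-.028,.09),):
    R=frame(yaw);o=np.array(o);th=np.linspace(0,2*np.pi,90)
    P=o+(np.c_[.062*np.cos(th),.062*np.sin(th),0*th])@R.T
    p=(proj(C,P)-[145,60])*2.7;print(yaw,"disc img l,r,bottom",p[:,0].min(),p[:,0].max(),p[:,1].max())
    P=o+(np.c_[.045*np.cos(th),.045*np.sin(th),0*th+.059])@R.T
    p=(proj(C,P)-[145,60])*2.7;print("flange l,r,top",p[:,0].min(),p[:,0].max(),p[:,1].min())
    for a in(0,10,20):
        a=np.radians(a);e=np.array([[np.cos(a)*.023*k,np.sin(a)*.023*k,.119] for k in(1,-1)]);print((proj(C,o+e@R.T)-[145,60])*2.7)
```

```text
bar far,near,mid [ 0.5815 -0.0372  0.183 ] [ 0.5448 -0.0471  0.203 ] [ 0.5631 -0.0422  0.193 ] 0.042916230799476617 15.058942859287257
base [0.5962 0.0262 0.01  ] [0.3565 0.0977 0.01  ] -16.61349638447572
base [ 0.565  -0.1179  0.01  ] [ 0.3171 -0.0883  0.01  ] -6.819849436956539
roller [ 0.452  -0.0175  0.186 ] [ 0.4541 -0.0171  0.186 ]
-10 disc img l,r,bottom 91.49572407163278 405.57603433532427 430.5585500616716
flange l,r,top 124.15201067789963 396.63097401524976 93.77093454696166
[[293.9358  54.8016]
 [264.2806 211.6555]]
[[279.172   52.8655]
 [279.7182 213.4567]]
[[264.3677  53.2661]
 [295.0946 212.7121]]
-12 disc img l,r,bottom 91.18507743091224 404.9557002066291 430.57365366987796
flange l,r,top 127.17175360730994 399.0832435674529 94.15634608949728
[[303.9753  57.1181]
 [269.5262 212.8023]]
[[289.3083  54.6432]
 [284.8757 215.1401]]
[[274.5235  54.5015]
 [300.238  214.9315]]
```

Bar yaw is about 15° in the world, with the stand yaw at about −12° and its origin at about (0.503, −0.030). I'll straddle the bar, then turn it.

```bash
python3 -m inch '[[0.031,0.001,0,0],[0.031,0.001,0,0],[0,0,0.02,-7],[0,0,0.02,-7],[0,0,0.03,0],[0,0,0.02,0],[0,0,0.016,0],[0,0,0,0],[0,0,0,0]]'
python3 look.py w2
```

```text
t: 2.85
eef_pos: [0.5581, -0.0419, 0.1996]
tool_rot: [-0.0, 0.991, 0.132, -0.0]
contact_force: [-0.2, -0.9, 0.1]
gripper_width: 0.352
grasp_force: 0.0
[ 0.5581 -0.0419  0.1996] yaw 15.160470252769132 q7 -1.5076706255049195 he [[-0.001, 0.96, 0.281, 0.071], [1.0, 0.001, 0.0, -0.0], [-0.0, 0.281, -0.96, -0.128], [0.0, 0.0, 0.0, 1.0]]
```

View pics/w2.png

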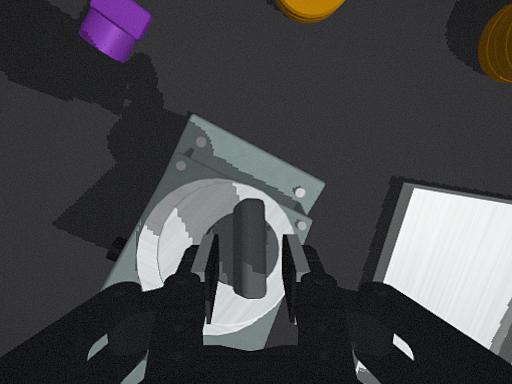

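The bar sits midway between the fingers at (250,250) and is aligned with them. Now the anticlockwise turn.

```bash
python3 -m inch '[[0,0,0,-7],[0,0,0,-7],[0,0,0,-7],[0,0,0,-7],[0,0,0,-7],[0,0,0,-7],[0,0,0,-7],[0,0,0,-7],[0,0,0,-7]]' 0.026 20
python3 -m inch '[[0,0,0,-5],[0,0,0,-5],[0,0,0,-5],[0,0,0,-5],[0,0,0,0],[0,0,0,0]]'
python3 look.py w3
```

```text
t: 3.8
eef_pos: [0.5592, -0.0417, 0.201]
tool_rot: [0.001, 0.775, 0.632, 0.001]
contact_force: [1.6, -0.0, 1.5]
gripper_width: 0.301
grasp_force: 1.5
t: 4.4
eef_pos: [0.5603, -0.0419, 0.2015]
tool_rot: [0.002, 0.656, 0.754, 0.002]
contact_force: [3.0, -1.2, 6.1]
gripper_width: 0.309
grasp_force: 4.3
[ 0.5603 -0.0419  0.2015] yaw 97.95206171181171 q7 -0.19332428551079844 he [[-0.001, 0.96, 0.281, 0.071], [1.0, 0.001, 0.001, 0.0], [0.001, 0.281, -0.96, -0.128], [0.0, 0.0, 0.0, 1.0]]
```

View pics/w3.png

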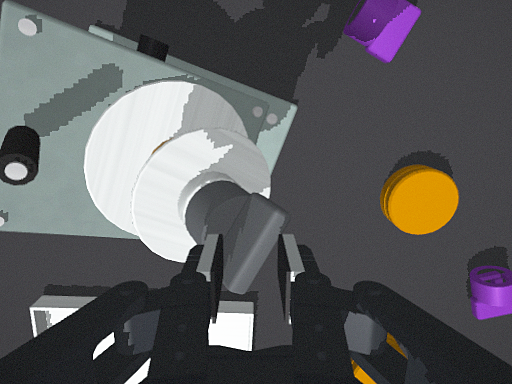

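The bar runs from about (238,290) to (270,200), so it lies roughly along the stand's y. I'll turn a little more to feel the stop.

```bash
python3 -m inch '[[0,0,0,-4],[0,0,0,-4],[0,0,0,0]]'
python3 - <<'E'
from station import bot
from h import *
o=bot.get_obs();print(o["torque"],o["contact_force"],o["grasp_force"])
C=np.load("pics/w3.npz")
for z in(.193,.19):
  a,b=onz(C,(270,197),z),onz(C,(237,290),z);print(a,b,(a+b)/2,np.degrees(np.arctan2(*(a-b)[[1,0]])))
E
python3 look.py w4
```

```text
t: 4.75
eef_pos: [0.5609, -0.0416, 0.2018]
tool_rot: [0.003, 0.601, 0.799, 0.002]
contact_force: [4.4, -0.5, 7.4]
gripper_width: 0.306
grasp_force: 6.0
[-0.08323003 -0.953833   -0.15811907] [ 4.360626   -0.53003244  7.4136621 ] 5.956945144571364
[ 0.56481428 -0.01158453  0.193     ] [ 0.55637463 -0.05949737  0.193     ] [ 0.56059445 -0.03554095  0.193     ] 80.01006042510843
[ 0.56514587 -0.01247715  0.19      ] [ 0.5565203  -0.06144551  0.19      ] [ 0.56083308 -0.03696133  0.19      ] 80.01006042510842
[ 0.5609 -0.0416  0.2018] yaw 106.05507379304353 q7 -0.06659773314396125 he [[-0.001, 0.96, 0.28, 0.071], [1.0, 0.001, 0.001, 0.0], [0.001, 0.28, -0.96, -0.128], [0.0, 0.0, 0.0, 1.0]]
```

View pics/w4.png

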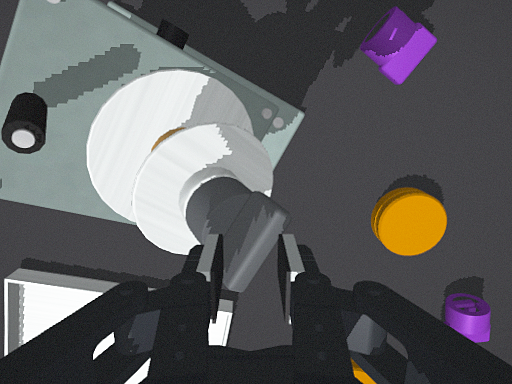

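Yaw moved 8° but the bar only about 1.5° (now about 82° in the world), so it is at the stop and free. Next I back off, turn to the stand's yaw and grip the bar by its end faces.

```bash
python3 -m inch '[[0,0,0,6],[0,0,0,0],[0,0,-0.02,0],[0,0,-0.03,0],[0,0,0,8],[0,0,0,8],[0,0,0,8],[0,0,0,8],[0,0,0,8],[0,0,0,8],[0,0,0,8],[0,0,0,8]]' 0.04
python3 -m inch '[[0,0,0,8],[0,0,0,8],[0,0,0,8],[0,0,0,8],[0,0,0,8],[0,0,0,8],[0,0,0,0],[0,0,0,0]]' 0.068
python3 look.py w5
```

```text
t: 6.0
eef_pos: [0.5575, -0.0416, 0.2492]
tool_rot: [-0.0, 0.951, 0.308, -0.001]
contact_force: [0.0, 0.1, -0.6]
gripper_width: 0.468
grasp_force: 0.0
t: 6.8
eef_pos: [0.5578, -0.0415, 0.2493]
tool_rot: [0.0, 0.995, -0.101, -0.0]
contact_force: [0.1, -0.4, -0.8]
gripper_width: 0.793
grasp_force: 0.0
[ 0.5578 -0.0415  0.2493] yaw -11.61377967703771 q7 -1.932844110131626 he [[-0.001, 0.96, 0.281, 0.071], [1.0, 0.001, -0.0, -0.0], [-0.0, 0.281, -0.96, -0.128], [0.0, 0.0, 0.0, 1.0]]
```

View pics/w5.png

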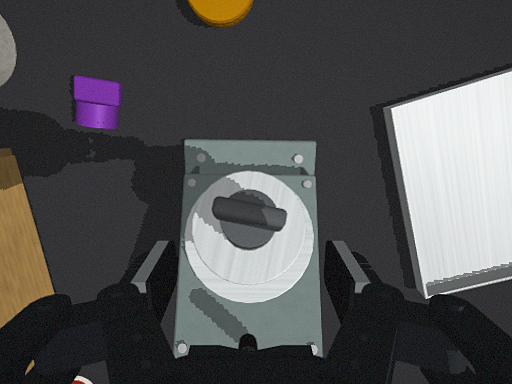

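The knob bar is centred at (250,213) and about 8° short of the stand's y. Squeezing its end faces will square it up.

```bash
python3 -m inch '[[-0.001,0,0.025,0],[0,0,0.025,0],[0,0,0.021,0],[0,0,0,0]]'
python3 -m inch '[[0,0,0,0],[0,0,0,0],[0,0,0,0],[0,0,0,0],[0,0,0,0],[0,0,0,0]]' 0.03 35
python3 look.py w6
```

```text
t: 7.25
eef_pos: [0.5549, -0.0416, 0.1756]
tool_rot: [0.0, 0.995, -0.102, -0.003]
contact_force: [-0.4, 0.2, -0.2]
gripper_width: 0.795
grasp_force: 0.0
t: 7.85
eef_pos: [0.558, -0.0412, 0.1795]
tool_rot: [-0.0, 0.995, -0.103, 0.001]
contact_force: [-0.5, 0.9, 6.0]
gripper_width: 0.536
grasp_force: 36.1
[ 0.558  -0.0412  0.1795] yaw -11.86792406794283 q7 -1.974742214984868 he [[-0.001, 0.96, 0.281, 0.071], [1.0, 0.001, -0.0, -0.0], [-0.0, 0.281, -0.96, -0.128], [0.0, 0.0, 0.0, 1.0]]
```

View pics/w6.png

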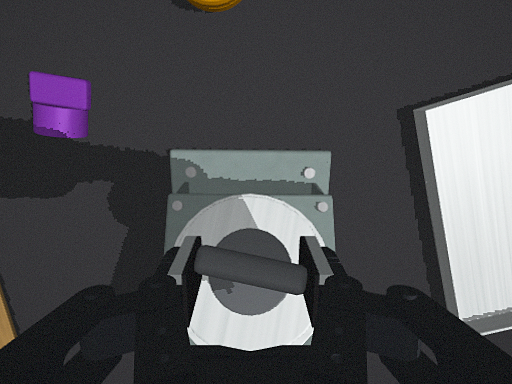

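The bar still sits about 10° skew in the jaws. I'll turn it on with the grip, then let go, square the tool and re-grip.

```bash
python3 -m inch '[[0,0,0,-5],[0,0,0,-5],[0,0,0,-4],[0,0,0,0]]'
python3 -m inch '[[0,0,0,0],[0,0,0,0],[0,0,0,7],[0,0,0,7],[0,0,0,0]]' 0.068
python3 -m inch '[[0,0,0,0],[0,0,0,0],[0,0,0,0],[0,0,0,0],[0,0,0,0],[0,0,0,0]]' 0.03 35
python3 look.py w7
```

```text
t: 8.3
eef_pos: [0.559, -0.038, 0.1808]
tool_rot: [-0.002, 1.0, 0.02, 0.002]
contact_force: [-1.6, 7.3, 13.7]
gripper_width: 0.537
grasp_force: 36.8
t: 8.8
eef_pos: [0.5567, -0.042, 0.1779]
tool_rot: [0.0, 0.995, -0.104, -0.0]
contact_force: [-0.4, -0.8, 0.1]
gripper_width: 0.798
grasp_force: 0.0
t: 9.4
eef_pos: [0.557, -0.0415, 0.1783]
tool_rot: [0.0, 0.995, -0.103, -0.0]
contact_force: [-0.9, 0.6, 2.6]
gripper_width: 0.534
grasp_force: 35.5
[ 0.557  -0.0415  0.1783] yaw -11.871789446558 q7 -1.9745633509319909 he [[-0.001, 0.96, 0.281, 0.071], [1.0, 0.001, -0.0, -0.0], [-0.0, 0.281, -0.96, -0.128], [0.0, 0.0, 0.0, 1.0]]
```

View pics/w7.png

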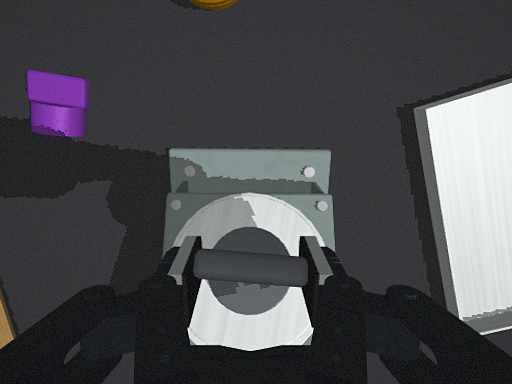

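That makes 11 pictures viewed, one over the limit of 10, so from here I'll measure by numbers only. The bar is square in the jaws now. Drawing the knob off along the spindle.

```bash
python3 -m inch '[[0.0025,0,-0.0043,0],[0.0025,0,-0.0043,0],[0.0025,0,-0.0043,0],[0.0025,0,-0.0043,0]]'
python3 -m inch '[[0.005,0,-0.0087,0],[0.005,0,-0.0087,0],[0,0,0,0]]'
```

```text
t: 9.85
eef_pos: [0.5673, -0.0435, 0.196]
tool_rot: [-0.0, 0.995, -0.103, 0.0]
contact_force: [0.5, 1.0, 0.3]
gripper_width: 0.538
grasp_force: 35.8
t: 10.15
eef_pos: [0.5784, -0.0457, 0.2147]
tool_rot: [-0.0, 0.995, -0.104, 0.002]
contact_force: [0.7, -0.3, -1.1]
gripper_width: 0.534
grasp_force: 35.9
```

```bash
python3 -m inch '[[0,0,-0.02,0],[0.0051,0.0409,0,0],[0.0051,0.0409,0,0],[0.0051,0.0409,0,0],[0.0051,0.0409,0,0],[0.0051,0.0409,0,0],[0.0051,0.0409,0,0],[0,0,0.05,0],[0,0,0.05,0],[0,0,0.04,0],[0,0,0.03,0],[0,0,0,0]]'
python3 -m inch '[[0,0,0.01,0],[0,0,0.008,0],[0,0,0,0]]'
```

```text
t: 11.35
eef_pos: [0.5527, -0.2905, 0.0583]
tool_rot: [-0.001, 0.995, -0.103, -0.004]
contact_force: [-0.8, 0.1, -0.5]
gripper_width: 0.532
grasp_force: 36.2
t: 11.65
eef_pos: [0.5563, -0.2921, 0.0452]
tool_rot: [0.0, 0.995, -0.104, 0.0]
contact_force: [0.5, 0.6, 0.0]
gripper_width: 0.533
grasp_force: 36.2
```

```bash
python3 -m inch '[[0,0,0.002,0],[0,0,0.002,0],[0,0,0,0]]' - 22
python3 -m inch '[[0,0,0.002,0],[0,0,0,0]]'
python3 -m inch '[[0,0,0.0015,0],[0,0,0,0]]'
```

```text
t: 11.95
eef_pos: [0.5562, -0.292, 0.0412]
tool_rot: [0.0, 0.995, -0.103, 0.0]
contact_force: [0.1, 0.4, -1.4]
gripper_width: 0.534
grasp_force: 36.2
t: 12.15
eef_pos: [0.5565, -0.2922, 0.0393]
tool_rot: [0.0, 0.995, -0.104, 0.0]
contact_force: [0.4, -0.3, 2.3]
gripper_width: 0.53
grasp_force: 36.5
t: 12.35
eef_pos: [0.5569, -0.2922, 0.0388]
tool_rot: [0.0, 0.995, -0.104, 0.001]
contact_force: [-2.1, 0.7, 9.3]
gripper_width: 0.537
grasp_force: 37.1
```

```bash
python3 -m inch '[[-0.003,0,0,0],[-0.003,0,0,0],[-0.003,0,0.0005,0],[0,0,0,0]]' 0.03 20
python3 -m inch '[[-0.003,0,0.001,0],[-0.003,0,0.0015,0],[0,0,0,0]]'
```

```text
t: 12.75
eef_pos: [0.5503, -0.2908, 0.039]
tool_rot: [0.001, 0.995, -0.103, 0.003]
contact_force: [2.3, -0.0, 8.4]
gripper_width: 0.532
grasp_force: 36.9
t: 13.05
eef_pos: [0.5474, -0.2907, 0.0387]
tool_rot: [0.002, 0.995, -0.103, 0.006]
contact_force: [4.2, -2.1, 16.7]
gripper_width: 0.534
grasp_force: 36.8
```

```bash
python3 -m inch '[[0,0,-0.002,0],[0,0,0,0]]' 0.0455 20
python3 -m inch '[[0,0,0,0],[0,0,0,0]]' 0.047 20
```

```text
t: 13.25
eef_pos: [0.5445, -0.2898, 0.0388]
tool_rot: [0.001, 0.995, -0.103, 0.003]
contact_force: [2.3, -0.3, 10.2]
gripper_width: 0.535
grasp_force: 32.9
t: 13.45
eef_pos: [0.541, -0.2888, 0.0363]
tool_rot: [-0.0, 0.995, -0.104, -0.0]
contact_force: [-1.2, -0.5, -0.4]
gripper_width: 0.549
grasp_force: 0.0
```

```bash
python3 -m inch '[[0,0,0,0],[0,0,0,0],[0,0,0,0],[0,0,-0.02,0],[0,0,-0.04,0],[0,0,-0.05,0],[0,0,-0.05,0],[-0.04,0,-0.04,0],[0,0,0,0],[0,0,0,0]]' 0.07
python3 look.py w8
python3 - <<'E'
from h import *
C=np.load("pics/w8.npz");im=cv2.imread("pics/w8.png");g=cv2.cvtColor(im,6)
print(cv2.resize(g,(40,30),interpolation=cv2.INTER_AREA)//10)
E
```

```text
t: 14.45
eef_pos: [0.5065, -0.2819, 0.2326]
tool_rot: [0.001, 0.995, -0.104, 0.001]
contact_force: [0.2, 0.3, -1.0]
gripper_width: 0.817
grasp_force: 0.0
[ 0.5065 -0.2819  0.2326] yaw -11.91794475706 q7 -1.4850460146418705 he [[-0.001, 0.96, 0.281, 0.071], [1.0, 0.001, -0.0, -0.0], [-0.0, 0.281, -0.96, -0.128], [0.0, 0.0, 0.0, 1.0]]
[[5 5 5 ... 5 5 5]
 [5 5 5 ... 5 5 5]
 [5 5 5 ... 5 5 5]
 ...
 [2 2 2 ... 2 2 2]
 [2 2 4 ... 2 2 2]
 [2 2 2 ... 2 2 2]]
```

Run:
```python
from h import *
np.set_printoptions(precision=4,suppress=True)
C=np.load("pics/w8.npz");im=cv2.imread("pics/w8.png");g=cv2.cvtColor(im,6)
for r in cv2.resize(g,(64,38),interpolation=cv2.INTER_AREA): print("".join(" .:-=+*#%@"[min(9,v//26)] for v in r))
# expected silhouettes if upright near (.54,-.287)
m=((g<130)*255).astype(np.uint8)
n,l,s,c=cv2.connectedComponentsWithStats(m)
for i in range(1,n):
    if s[i,4]>400: print(s[i],c[i],onz(C,c[i],.03))
```

```text
::::::::::::::::::::::::::::::::::::::::::::::::::::::::::::::::
::::::::::::::::::::::::::::::::::::::::::::::::::::::::::::::::
::::::::::::::::::::::::::::::::::::::::::::::::::::::::::::::::
::::::::::::::::::::::::::::::::::::::::::::::::::::::::::::::::
::::::::::::::::::::::::::::::::::::::::::::::::::::::::::::::::
::::::::::::::::::::::::::::::::::::::==::::::::::::::::::::::::
::::::::::::::::::::::::::::::::::-+##**::::::::::::::::::::::::
::::::::::::::::::::::::::::::-+#%%@@%*+-:::::::::::::::::::::::
::::::::::::::::::::::::::-=*%%@@@@@@@*++:::::::::::::::::::::::
::::::::::::::::::::::-=*%%@@@@@@@@@@@#+*:::::::::::::::::::::::
::::::::::::::::::.=*%%%@@@@@@@@@@@@@@%**-::::::::::::::::::::::
......::::::::::::.+#@%@@@@@@@@@@@@@@@@*++::::::::::::::::::::::
.......:::::::::::::#%%@@@@@@%%@@@@@@@@#++::::::::::::::::::::::
.............::::::.+#%%@%@%*=--+%@@@@@%**::::::::::::::::::::::
-----------:.......::#%%%##*+-::-=@@@@@%*+=:::::::::::::::::::::
-----------:.......:.+%%%#**=-===*@@@@@@#++:::::::::::::::::::::
------------..:::::::-#%%%%%**==*@@@@@@@#**:::::::::::::::::
[... 825 characters left out ...]
:.  .......:::.....:::::
++-................ .:::::::-:::::::::::::  ................::::
=: ....  .......... ::::::::::::::::::::::. ..........  ......::
....   .............::::::::::::::::::::::.............  .......
 ...  ...............:::::::::::::::::::::...............  ..  .
     ................::................::.................   .  
   ......................   ......  .......................     
  .:.......::......... ...........................::........    
  . ..  .::::.......   .................   .......:::.  ....    
[     0      0    512    384 157087] [265.0121 192.0613] [ 0.4787 -0.2922  0.03  ]
[ 225  131   47   40 1317] [247.6651 150.8368] [ 0.5253 -0.2835  0.03  ]
```

Run:
```python
from h import *
np.set_printoptions(precision=1,suppress=True)
C=np.load("pics/w8.npz");im=cv2.imread("pics/w8.png");g=cv2.cvtColor(im,6)
for r in g[118:182:2,200:290]: print("".join("0123456789"[v//26] for v in r))
print(C["mtx"][0,0])
R=frame(-12);x=np.array([.978,-.208,0]);y=np.array([.208,.978,0]);k=np.array([0,0,1])
th=np.linspace(0,6.28,60)
def box(c,r,z): p=proj(C,c+r*(np.c_[np.cos(th)]*x+np.c_[np.sin(th)]*y)+k*z); return p.min(0),p.max(0)
for c in([.527,-.2855,.003],[.535,-.2875,.003]):
    c=np.array(c);print("hubfoot",box(c,.02,0),"hubtop",box(c,.02,.024));print("bar ends",proj(C,[c+k*.048+a*x*.006+b*y*.023 for a in(1,-1) for b in(1,-1)]))
```

```text
999999999999999999998999999999999999998999999999999999999999999999999999999999999999999999
999999899999989999999999999999999999999999999999999999999999999999999999999999999999999999
999999999999998999999989999999999999999999999999999999999999999999999999999999999999999999
999999889999998999999888999999999999999999999999999999999999999999999999999999999999999999
999999999999998999999898999999999999899999999999999999999999999999999999999999999999999999
989999999999999889999999899999999999999999999999999999999999999999999999999999999999999999
998999999999999889989989998888888876555898888888788889999999999999999999999999999999999999
999899999899999988888999855656655566666554201122222211147899999999999999999999999999999999
889989989899999998889986565666666666642123344444444444433225899999999999999999999999999999
888898999998999999899755656666665664223444444444444444444443237999999999999999999999999999
888898889988999999975556665656656532444444444444444444344444443589999999999999999999999999
988888899998899998655566666566665334444444444444432222234322222146789999999999999999999999
89888888
[... 1487 characters left out ...]
889988889988899988999998899989999999999999999999999
888888888988888888888888899999888888998899998889998898998899999899989999999999999999999999
888888888988888888888888889999988888998889988888899888998899999999989999999999999999999999
888888888898888888888888889998998888899888998888888988889889998989999999999999999999999999
325.9283077831823
hubfoot (array([231. , 126.4]), array([267.5, 163. ])) hubtop (array([229.8, 128.5]), array([268.8, 167.4]))
bar ends [[225.  145.8]
 [273.5 145.8]
 [225.3 158.3]
 [273.2 158.3]]
hubfoot (array([231.2, 118.6]), array([267.9, 155.6])) hubtop (array([229.9, 120.1]), array([269.2, 159.6]))
bar ends [[225.1 137. ]
 [274.  137. ]
 [225.4 149.7]
 [273.7 149.8]]
```

The silhouette matches an upright knob in the tray at about (0.523, −0.285): its bar width is 47 px against 48 predicted. Next, the flange.

```bash
python3 -m inch '[[-0.0034,-0.0491,0,0],[-0.0034,-0.0491,0,0],[-0.0034,-0.0491,0,0],[-0.0034,-0.0491,0,0],[-0.0035,-0.0492,0,0],[0,0,0,0],[0,0,0,0],[0,0,0,0]]' 0.062
python3 look.py w9
python3 - <<'E'
from h import *
C=np.load("pics/w9.npz");im=cv2.imread("pics/w9.png");g=cv2.cvtColor(im,6)
for r in g[130:350:5,150:360:2]: print("".join("0123456789"[v//26] for v in r))
o=np.array([.503,-.030,.09]);R=frame(-12)
for z in(.09,.071,.059): print(z,proj(C,o+R@[0,0,z]))
th=np.linspace(0,6.28,90)
for r,z in((.045,.059),(.02,.071)):
    p=proj(C,o+np.c_[r*np.cos(th),r*np.sin(th),0*th+z]@R.T);print(r,p.min(0),p.max(0))
E
```

```text
t: 15.3
eef_pos: [0.5403, -0.0388, 0.2303]
tool_rot: [0.0, 0.995, -0.104, -0.001]
contact_force: [0.2, 0.6, -0.3]
gripper_width: 0.728
grasp_force: 0.0
[ 0.5403 -0.0388  0.2303] yaw -11.946538414041674 q7 -1.9546286107746729 he [[-0.001, 0.96, 0.281, 0.071], [1.0, 0.001, -0.0, -0.0], [-0.0, 0.281, -0.96, -0.128], [0.0, 0.0, 0.0, 1.0]]
222122222211112555555555555555555555555555555555555555555555555555555555555555555555512222212221121121212
211111111111111333333333455555555555555555555555555555555555555555555555555555555555512222222221222222222
111111111111111333333344433355555555555555555555555555555555555555555555543565555555412122122221222212222
111111111111111333333444443333355555555555555555555555555555555555555555257777555555412222222211222221222
111111111111111233333333333333343333334334545555554445555545555555555555555555555555322222222222222222222
111111111111111233332223333333333333333357888888888888888653233333333333333332245555222212122222222221212
111111111111111333333323233333322368888777888888787888888888888742222333333332232344122222122222222222212
111111111111112333343
[... 3430 characters left out ...]
4555454444545545444554455554452220001111011000
000110001054444544444444444545454544433333333333235555444544554455455455554545555444555452200000110000101
001000000105444444445444444445545555445443333000001014545555445454554554445555444445454552110100100000111
000100011000333554444554444454454445445445340000000001554444444444445444544444444432354550001000110000010
011001000001077745441111111111111112444555540010111000444444554542111111111111111367776500101000001001101
0.09 [[248.94383576 205.71118735]]
0.071 [[249.01162019 211.18449814]]
0.059 [[249.04883502 214.19023603]]
0.045 [185.31387588 154.10846239] [312.75018402 280.15953952]
0.02 [219.24910488 182.46124245] [278.76386208 241.17516962]
```

Centred across to within about 1 px. Down onto the boss.

```bash
python3 -m inch '[[0,0,0.03,0],[0,0,0.025,0],[0,0,0.014,0],[0,0,0,0]]'
python3 -m inch '[[0,0,0.003,0],[0,0,0,0]]'
```

```text
t: 15.75
eef_pos: [0.5391, -0.039, 0.1607]
tool_rot: [0.0, 0.995, -0.104, -0.002]
contact_force: [-0.2, -0.4, -0.1]
gripper_width: 0.727
grasp_force: 0.0
t: 15.95
eef_pos: [0.5413, -0.038, 0.1605]
tool_rot: [-0.0, 0.995, -0.104, 0.001]
contact_force: [0.1, 0.2, 0.5]
gripper_width: 0.723
grasp_force: 0.0
```

```bash
python3 -m inch '[[0,0,0.002,0],[0,0,0,0],[0,0,0,0],[0,0,0,0],[0,0,0,0],[0,0,0,0]]' 0.025 40
```

```text
t: 16.55
eef_pos: [0.5411, -0.0376, 0.1586]
tool_rot: [0.0, 0.995, -0.103, 0.001]
contact_force: [-1.4, 0.6, 5.0]
gripper_width: 0.437
grasp_force: 39.9
```

Opening reads 37 mm where the boss is 40, so the pads are only on its top rim. I'll reopen slightly and go deeper by feel.

```bash
python3 -m inch '[[0,0,0,0],[0,0,0,0],[0,0,0.003,0],[0,0,0,0]]' 0.046
python3 -m inch '[[0,0,0.002,0],[0,0,0,0]]'
python3 -m inch '[[0,0,0.002,0],[0,0,0,0]]'
```

```text
t: 16.95
eef_pos: [0.5402, -0.0378, 0.1541]
tool_rot: [0.0, 0.995, -0.104, -0.001]
contact_force: [0.3, -0.2, 0.0]
gripper_width: 0.537
grasp_force: 0.0
t: 17.15
eef_pos: [0.5408, -0.0378, 0.1527]
tool_rot: [-0.0, 0.995, -0.104, 0.0]
contact_force: [0.4, -0.2, 0.1]
gripper_width: 0.537
grasp_force: 0.2
t: 17.35
eef_pos: [0.5418, -0.0378, 0.1518]
tool_rot: [-0.0, 0.995, -0.104, 0.001]
contact_force: [0.7, -0.3, 7.2]
gripper_width: 0.535
grasp_force: 3.0
```

```bash
python3 -m inch '[[0,0,-0.002,0],[0,0,0,0],[0,0,0,0],[0,0,0,0],[0,0,0,0]]' 0.025 40
```

```text
t: 17.85
eef_pos: [0.5415, -0.0377, 0.1534]
tool_rot: [-0.0, 0.995, -0.104, 0.001]
contact_force: [1.0, 0.3, 6.0]
gripper_width: 0.44
grasp_force: 41.5
```

```bash
python3 -m inch '[[0,0,0,0],[-0.004,0,-0.002,0],[0,0,0,0]]' 0.046
python3 -m inch '[[0,0,0,0],[0,0,0,0],[0,0,0,0],[0,0,0,0]]' 0.025 40
```

```text
t: 18.15
eef_pos: [0.5366, -0.037, 0.155]
tool_rot: [0.0, 0.995, -0.104, 0.0]
contact_force: [2.3, -1.8, 2.1]
gripper_width: 0.54
grasp_force: 1.3
t: 18.55
eef_pos: [0.5374, -0.0368, 0.1556]
tool_rot: [-0.0, 0.995, -0.103, 0.001]
contact_force: [0.7, -0.4, 6.8]
gripper_width: 0.446
grasp_force: 41.2
```

```bash
python3 -m inch '[[0.0025,0,-0.0043,0],[0.0025,0,-0.0043,0],[0.0025,0,-0.0043,0],[0,0,0,0]]'
python3 -m inch '[[0.005,0,-0.0087,0],[0.005,0,-0.0087,0],[0,0,0,0]]'
```

```text
t: 18.95
eef_pos: [0.5444, -0.0385, 0.168]
tool_rot: [-0.0, 0.995, -0.104, 0.0]
contact_force: [-0.8, 0.1, -0.5]
gripper_width: 0.442
grasp_force: 41.6
t: 19.25
eef_pos: [0.5556, -0.0406, 0.1868]
tool_rot: [-0.0, 0.995, -0.104, 0.002]
contact_force: [-0.1, -0.5, -0.0]
gripper_width: 0.443
grasp_force: 41.8
```

```bash
python3 -m inch '[[0.005,0,-0.0087,0],[0.005,0,-0.0087,0],[0,0,-0.02,0],[0,0,-0.02,0],[0,0,0,0]]'
python3 look.py w10
python3 - <<'E'
from h import *
C=np.load("pics/w10.npz");im=cv2.imread("pics/w10.png");g=cv2.cvtColor(im,6)
for r in g[100:350:6,150:360:2]: print("".join("0123456789"[v//26] for v in r))
R=frame(-12);th=np.linspace(0,6.28,90)
W=C["tool"]; # flange base predicted rel TCP: s=0 point at grasp
d=np.array([.5319,-.0361,.1411])-np.array([.5374,-.0368,.1556])
o=W[:3,3]+d
for r,z in((.045,0),(.02,.012)):
    p=proj(C,o+np.c_[r*np.cos(th),r*np.sin(th),0*th+z]@R.T);print(r,p.min(0),p.max(0))
b=np.array([.503,-.03,.09]);
for r,z in((.062,0),(.045,.059)):
    p=proj(C,b+np.c_[r*np.cos(th),r*np.sin(th),0*th+z]@R.T);print("seat",r,p.min(0),p.max(0))
E
```

```text
t: 19.75
eef_pos: [0.5657, -0.0424, 0.2457]
tool_rot: [-0.0, 0.995, -0.104, 0.003]
contact_force: [0.7, -0.2, -0.4]
gripper_width: 0.44
grasp_force: 41.9
[ 0.5657 -0.0424  0.2457] yaw -11.886570284351823 q7 -1.9471992929617488 he [[-0.001, 0.96, 0.281, 0.071], [1.0, 0.001, -0.0, -0.0], [-0.0, 0.281, -0.96, -0.128], [0.0, 0.0, 0.0, 1.0]]
222122212212222222221222222222122221222221222222212222222222222222122222212222222222222121222112222212222
221222222121221222222221222222222222211222222222222122222222122222122222222122222222222222222222122222222
222222222221122222222222222212222122221222222212221222222222222222222222222222222221222122221212222222222
222221222222222222222221122122222222222222222222222222222222222222221222222222222222222221222222122222222
222222222222212222222222222122221222222222222222222222222222222222222221222222222222222222222212222222122
122222222212222222222222221221222221222222221222222222222222221222222222222212221222222221222222221222222
111222222222121222122222122221222222212222222221222222222222222222222222222222222222222222222222222222222
1111222222222222222
[... 3247 characters left out ...]
0011001011001011011
100001101110000101100008888888888887888888888888888888888888888888888888888888010010101110111000101110111
010000111100111011000008888888888888888888888888888888888888888888888888888889000111000010010110001111001
110100101011010010101003888888888788888888888888888888888888888888888888888894111110111000010001101010011
011110101000110000111010000000000000015888888888888888888888886300000000000001101010000011101101101001001
0.045 [158.2052237  173.10682548] [344.90873435 365.04705047]
0.02 [207.04936526 216.87618511] [296.25413225 308.29771059]
seat 0.062 [185.87484939 182.99543491] [316.69991899 315.52673875]
seat 0.045 [193.37446764 183.61569479] [309.74509877 300.88388687]
```

The flange is held: its edges sit at columns 158 and 341, where 158 and 345 were predicted. Carrying it to the tray.

```bash
python3 -m inch '[[-0.009,0.0396,0,0],[-0.009,0.0396,0,0],[-0.009,0.0396,0,0],[-0.0093,0.0396,0,0],[-0.0093,0.0396,0,0],[-0.0093,0.0396,0,0],[-0.0094,0.0395,0,0],[0,0,0.05,0],[0,0,0.05,0],[0,0,0.05,0],[0,0,0.03,0],[0,0,0,0]]'
python3 -m inch '[[0,0,0.008,0],[0,0,0,0],[0,0,0,0]]'
```

```text
t: 21.0
eef_pos: [0.44, -0.2984, 0.0577]
tool_rot: [-0.002, 0.995, -0.103, -0.005]
contact_force: [-0.9, 0.4, -1.5]
gripper_width: 0.445
grasp_force: 42.3
t: 21.3
eef_pos: [0.4447, -0.3011, 0.056]
tool_rot: [0.001, 0.995, -0.104, 0.001]
contact_force: [0.3, -0.6, -0.7]
gripper_width: 0.447
grasp_force: 42.3
```

```bash
python3 -m inch '[[0,0,0.006,0],[0,0,0.004,0],[0,0,0,0]]'
python3 -m inch '[[0,0,0.003,0],[0,0,0,0]]'
python3 -m inch '[[-0.001,0,0.003,0],[0,0,0,0]]'
```

```text
t: 21.6
eef_pos: [0.4434, -0.3004, 0.0442]
tool_rot: [-0.0, 0.995, -0.103, -0.0]
contact_force: [0.1, 0.3, -1.9]
gripper_width: 0.439
grasp_force: 42.3
t: 21.8
eef_pos: [0.4436, -0.3006, 0.0415]
tool_rot: [0.0, 0.995, -0.104, 0.0]
contact_force: [-1.7, 0.5, 4.0]
gripper_width: 0.441
grasp_force: 41.5
t: 22.0
eef_pos: [0.4426, -0.3001, 0.0386]
tool_rot: [-0.0, 0.995, -0.103, -0.0]
contact_force: [-2.7, 1.0, 5.3]
gripper_width: 0.441
grasp_force: 39.8
```

It touches at z≈0.042 and pivots in the pads under about 5 N. Pressing on towards flat.

```bash
python3 -m inch '[[-0.002,0,0.003,0],[-0.002,0,0.003,0],[-0.002,0,0.003,0],[0,0,0,0]]'
python3 -m inch '[[-0.001,0,0.003,0],[0,0,0,0]]'
python3 -m inch '[[-0.001,0,0.002,0],[0,0,0,0]]'
```

```text
t: 22.4
eef_pos: [0.4374, -0.2989, 0.0294]
tool_rot: [-0.0, 0.995, -0.103, 0.001]
contact_force: [0.8, 2.1, 3.4]
gripper_width: 0.435
grasp_force: 39.9
t: 22.6
eef_pos: [0.4361, -0.2988, 0.0264]
tool_rot: [-0.0, 0.995, -0.103, 0.0]
contact_force: [1.2, 2.6, 4.2]
gripper_width: 0.44
grasp_force: 40.1
t: 22.8
eef_pos: [0.4352, -0.2987, 0.0244]
tool_rot: [0.0, 0.995, -0.103, 0.0]
contact_force: [1.6, 2.5, 2.7]
gripper_width: 0.441
grasp_force: 40.3
```

```bash
python3 -m inch '[[-0.0005,0,0.0015,0],[0,0,0,0]]'
python3 -m inch '[[-0.0005,0,0.0015,0],[0,0,0,0]]'
python3 -m inch '[[0,0,0.0015,0],[0,0,0,0]]'
```

```text
t: 23.0
eef_pos: [0.4346, -0.2985, 0.0229]
tool_rot: [0.0, 0.995, -0.103, 0.0]
contact_force: [1.6, 2.6, 4.6]
gripper_width: 0.437
grasp_force: 40.4
t: 23.2
eef_pos: [0.4342, -0.2985, 0.0218]
tool_rot: [0.0, 0.995, -0.103, 0.0]
contact_force: [1.1, 3.5, 7.4]
gripper_width: 0.441
grasp_force: 40.9
t: 23.4
eef_pos: [0.4342, -0.2985, 0.0216]
tool_rot: [0.0, 0.995, -0.104, 0.0]
contact_force: [-3.8, 6.3, 24.8]
gripper_width: 0.439
grasp_force: 42.6
```

Hard contact at 0.0217, so it is flat. Relieving the press, releasing and rising.

```bash
python3 -m inch '[[0,0,-0.0015,0],[0,0,0,0]]'
python3 -m inch '[[0,0,0,0],[0,0,0,0],[0,0,0,0],[0,0,-0.01,0],[0,0,-0.02,0],[0,0,-0.04,0],[0,0,-0.05,0],[0,0,-0.05,0],[0,0,-0.04,0],[0,0,0,0],[0,0,0,0]]' 0.055
python3 look.py w11
python3 - <<'E'
from h import *
C=np.load("pics/w11.npz");im=cv2.imread("pics/w11.png");g=cv2.cvtColor(im,6)
for r in g[60:350:7,130:380:3]: print("".join("0123456789"[v//26] for v in r))
th=np.linspace(0,6.28,90);o=np.array([.432,-.298,.003])
for r,z in((.045,.004),(.02,.016),(.013,.016)):
    p=proj(C,o+np.c_[r*np.cos(th),r*np.sin(th),0*th+z]);print(r,p.min(0),p.max(0))
E
```

```text
t: 23.6
eef_pos: [0.434, -0.2987, 0.0218]
tool_rot: [0.0, 0.995, -0.104, 0.0]
contact_force: [0.6, 1.4, 6.7]
gripper_width: 0.442
grasp_force: 40.9
t: 24.7
eef_pos: [0.434, -0.2988, 0.2328]
tool_rot: [0.001, 0.995, -0.104, 0.001]
contact_force: [-0.4, 0.7, -0.6]
gripper_width: 0.642
grasp_force: 0.0
[ 0.434  -0.2988  0.2328] yaw -11.90147471473311 q7 -1.378538587282253 he [[-0.001, 0.96, 0.281, 0.071], [1.0, 0.001, -0.0, -0.0], [-0.0, 0.281, -0.96, -0.128], [0.0, 0.0, 0.0, 1.0]]
598888888888888899888998989999999899999999999999999985666393222222222222222222222222
558888888888899889886566444444444579999999999999999998666739122222222222222222222222
856888888888888889956564433223344444799999999999989999566639522222222222222222222222
486688888888887655665633344444444332899999999999999999766663912222222222222222222222
158568889888855655662444434332244444999999999999999999986665782222222222222222222222
116858888988897887576321244444444449989999999999999999995666391222222222222222222222
211675888898888888888988555344335998999999999999999999996666559122222222222222222122
221196598888888888888
[... 2438 characters left out ...]
10100
111100000101111002222222222222222222222222222222222222222222222201111111100100111110
011101101110001112222222222222222222222222222222222222222222222200001111110101110001
101101100110101122222222222221222222222222222222222222222222222221000011110111101101
001011110110001012222222222222222222222222222222222222222222222211101111111001011001
111011011111000002222222222222222222222222222222222222222122222201111000110010010111
101011111111011111220011110011101122222222222221101100001111122111101001111011110011
0.045 [208.85225954 124.79967761] [290.40181946 204.99261474]
0.02 [230.93548147 149.97024446] [268.34932428 186.66102026]
0.013 [237.48618617 156.56907973] [261.80133838 180.41290521]
```

Flange bore and boss show where predicted (bore at about (250,168)), and the knob is still upright. Now the core.

```bash
python3 -m inch '[[0.0056,-0.0462,0,0],[0.0056,-0.0462,0,0],[0.0056,-0.0462,0,0],[0.0056,-0.0462,0,0],[0.0056,-0.0462,0,0],[0.0058,-0.0461,0,0],[0,0,0,0],[0,0,0,0]]' 0.066
python3 -m inch '[[0,0,0.03,0],[0,0,0.03,0],[0,0,0.025,0],[0,0,0.015,0],[0,0,0,0]]'
```

```text
t: 25.55
eef_pos: [0.5231, -0.0331, 0.2297]
tool_rot: [-0.0, 0.995, -0.102, -0.002]
contact_force: [-0.1, -0.4, 0.4]
gripper_width: 0.769
grasp_force: 0.0
t: 26.05
eef_pos: [0.5211, -0.0363, 0.1284]
tool_rot: [0.001, 0.994, -0.105, -0.003]
contact_force: [0.4, 0.4, 0.0]
gripper_width: 0.773
grasp_force: 0.0
```

```bash
python3 -m inch '[[0.001,0,0,0],[0,0,0,0],[0,0,0,0],[0,0,0,0],[0,0,0,0],[0,0,0,0]]' 0.035 25
python3 -m inch '[[0.004,0,-0.0069,0],[0.004,0,-0.0069,0],[0.004,0,-0.0069,0],[0,0,0,0]]'
```

```text
t: 26.65
eef_pos: [0.5252, -0.0345, 0.1318]
tool_rot: [0.0, 0.995, -0.103, 0.0]
contact_force: [0.7, 0.3, 1.7]
gripper_width: 0.556
grasp_force: 25.8
t: 27.05
eef_pos: [0.5383, -0.037, 0.1536]
tool_rot: [-0.0, 0.995, -0.104, 0.001]
contact_force: [-0.9, -0.8, -0.7]
gripper_width: 0.554
grasp_force: 25.9
```

```bash
python3 -m inch '[[0.0055,0,-0.0095,0],[0.0055,0,-0.0095,0],[0.0055,0,-0.0095,0],[0.0055,0,-0.0095,0],[0.0055,0,-0.0095,0],[0.0055,0,-0.0095,0],[0.0055,0,-0.0095,0],[0,0,-0.02,0],[0,0,0,0]]'
python3 look.py w12
python3 - <<'E'
from h import *
C=np.load("pics/w12.npz");im=cv2.imread("pics/w12.png")
h=cv2.cvtColor(im,cv2.COLOR_BGR2HSV);m=cv2.inRange(h,(8,60,50),(25,255,255))
n,l,s,c=cv2.connectedComponentsWithStats(m)
print([(s[i].tolist(),c[i].round().tolist()) for i in range(1,n) if s[i,4]>300])
E
```

```text
t: 27.95
eef_pos: [0.5762, -0.0447, 0.2414]
tool_rot: [-0.0, 0.995, -0.104, 0.002]
contact_force: [-0.2, 1.2, -0.0]
gripper_width: 0.555
grasp_force: 25.9
[ 0.5762 -0.0447  0.2414] yaw -11.889732186528509 q7 -1.9563080958452592 he [[-0.001, 0.96, 0.281, 0.071], [1.0, 0.001, -0.0, -0.0], [-0.0, 0.281, -0.96, -0.128], [0.0, 0.0, 0.0, 1.0]]
[([183, 0, 73, 49, 2859], [220.0, 20.0]), ([0, 167, 54, 181, 5826], [18.0, 265.0]), ([194, 202, 114, 115, 6089], [251.0, 257.0])]
```

```bash
python3 -m inch '[[-0.0209,-0.0445,0,0],[-0.0209,-0.0445,0,0],[-0.0209,-0.0445,0,0],[-0.0209,-0.0445,0,0],[-0.0209,-0.0445,0,0],[-0.0209,-0.0445,0,0],[-0.0209,-0.0445,0,0],[-0.0209,-0.0445,0,0],[0,0,0,0],[0,0,0,0]]'
python3 look.py w13
python3 - <<'E'
from h import *
C=np.load("pics/w13.npz");im=cv2.imread("pics/w13.png")
h=cv2.cvtColor(im,cv2.COLOR_BGR2HSV);g=h[:,:,2]
for r in g[::10,::6]: print("".join("0123456789"[v//26] for v in r))
cen=np.array([.5165,.3337]);a=np.radians(-7.5);X=np.array([np.cos(a),np.sin(a)]);Y=np.array([-X[1],X[0]])
print(proj(C,[np.r_[cen+sx*.13*X+sy*.1*Y,.085] for sx,sy in((1,1),(1,-1),(-1,-1),(-1,1))]).round())
E
```

```text
t: 29.0
eef_pos: [0.4828, 0.3392, 0.2377]
tool_rot: [0.0, 0.995, -0.102, -0.001]
contact_force: [-0.5, -0.6, -0.2]
gripper_width: 0.555
grasp_force: 25.9
[0.4828 0.3392 0.2377] yaw -11.675129484402976 q7 -2.7020606201263617 he [[-0.001, 0.96, 0.281, 0.071], [1.0, 0.001, -0.0, -0.0], [-0.0, 0.281, -0.96, -0.128], [0.0, 0.0, 0.0, 1.0]]
33333333333333329975555555555555555555555555555555545544544498433333333333333333333333
33333333333332229987765555555555555788888888999777776776545499333333333333333333332122
33333333333332224897777799999997779999999999999777776777545499333333333333333333332222
33333333333332222997777799999987779999999999999776776777554599333333333333333333333222
33333333333333222998787799999967776999999999999766777677545499333333333333333333333222
33333333333333222479777899999997787999999999999777777767554499333333333333333333332222
33333333333333222299777779999999777877777766699677777777554499333333333333333333322222
33333333333333322299777779999999999999999999999777777777555499333333333333333333222222
33333333333333322238977879999999999999999999999887777777545499333333
[... 1981 characters left out ...]
33331212111121121111111111123333333333
33333331111111111222222111121111222222222222299599932111112111222221121111111133333333
33332111211111122222222111221112222222222222386666922111221111222222211121221111333333
33111111111112222222221111111111222222222222287667922111121111222222222111111111113333
11111111111132222222222111111211111111111221111211111111111111222222222331111111111123
11111111111211122111333111121111111111111111112111211111221111331111221213111111111111
11111111111111111113332111112111112221121112111111111111211111222211111111111111111111
11111111111111111333332111111111112111111111111111211111111111222221111211111111111111
[[100. -26.]
 [373. -49.]
 [363. 269.]
 [156. 283.]]
```

The core is over the open near part of the carton, with about 90 mm of margin to the walls. Lowering it in.

```bash
python3 -m inch '[[0,0,0.05,0],[0,0,0.05,0],[0,0,0.04,0],[0,0,0.03,0],[0,0,0,0],[0,0,0,0]]'
python3 -m inch '[[0,0,0.008,0],[0,0,0.005,0],[0,0,0,0]]'
python3 -m inch '[[0,0,0.004,0],[0,0,0,0]]'
```

```text
t: 29.65
eef_pos: [0.4848, 0.3366, 0.0689]
tool_rot: [0.0, 0.995, -0.104, -0.0]
contact_force: [1.0, -0.1, -0.1]
gripper_width: 0.552
grasp_force: 26.1
t: 29.95
eef_pos: [0.486, 0.3393, 0.0583]
tool_rot: [-0.002, 0.995, -0.104, 0.002]
contact_force: [-1.0, -1.2, 10.7]
gripper_width: 0.554
grasp_force: 27.3
t: 30.15
eef_pos: [0.4874, 0.3398, 0.056]
tool_rot: [-0.002, 0.995, -0.104, 0.003]
contact_force: [-0.6, -2.0, 21.2]
gripper_width: 0.562
grasp_force: 30.6
```

On the floor. Release and rise.

```bash
python3 -m inch '[[0,0,-0.005,0],[0,0,0,0],[0,0,0,0],[0,0,0,0],[0,0,0,0],[0,0,-0.03,0],[0,0,-0.05,0],[0,0,-0.05,0],[0,0,-0.05,0],[0,0,0,0],[0,0,0,0],[0,0,0,0]]' 0.068
python3 look.py w14
python3 - <<'E'
from h import *
from station import bot
C=np.load("pics/w14.npz");im=cv2.imread("pics/w14.png")
g=cv2.cvtColor(im,cv2.COLOR_BGR2HSV)[:,:,2]
for r in g[::10,100:400:4]: print("".join("0123456789"[v//26] for v in r))
# compare top/side now vs start for moved things (cans, roll)
for n in("top","side"):
    a=bot.read_camera(n);np.savez(f"pics/{n}1.npz",**a);b=cv2.imread(f"pics/{n}0.png")[:,:,::-1]
    d=(np.abs(a["color"].astype(int)-b).max(2)>50).astype(np.uint8)
    k,l,s,c=cv2.connectedComponentsWithStats(cv2.morphologyEx(d,cv2.MORPH_OPEN,np.ones((2,2))))
    print(n,[s[i].tolist() for i in range(1,k) if s[i,4]>25])
    cv2.imwrite(f"pics/{n}1.png",a["color"][:,:,::-1])
E
```

```text
t: 31.35
eef_pos: [0.4834, 0.3371, 0.2351]
tool_rot: [0.001, 0.995, -0.104, -0.001]
contact_force: [-1.0, 0.4, -0.3]
gripper_width: 0.798
grasp_force: 0.0
[0.4834 0.3371 0.2351] yaw -11.8844060713344 q7 -2.7057495157464735 he [[-0.001, 0.96, 0.281, 0.071], [1.0, 0.001, -0.0, -0.0], [-0.0, 0.281, -0.96, -0.128], [0.0, 0.0, 0.0, 1.0]]
765555555554555555555555555555555545455555555555544445455454544499973333333
977774555555555555555555555556778888888889997777777777777644454499953333333
987777777678999999999677799999999999999999999677776767777754455499933333333
997777777799999999997677799999999999999999996777777777777655454498933333333
798778777799999999977777769999999999999999999777777777776755454497933333333
999777777799999999997777779999999999999999999777777777766755454496933333333
979877777779999999999777777888888888877778999777777777767755544495933333333
299977777779999999999999999999999999999999999777777777777755555495933333333
298987778777999999999999999999999999999999999777777787777744555494933333333
229997777777999999999999999999999999999999999777777777777755544495933333333
22999
[... 2336 characters left out ...]
17, 12, 149], [101, 249, 29, 20, 234], [106, 255, 15, 16, 166], [64, 257, 41, 36, 788], [23, 260, 26, 44, 669], [354, 268, 6, 8, 34], [6, 323, 14, 5, 42], [112, 326, 16, 20, 228], [139, 326, 18, 10, 125], [0, 346, 19, 38, 401], [126, 347, 11, 17, 110], [102, 350, 21, 19, 293]]
side [[331, 0, 142, 101, 7525], [509, 31, 3, 14, 35], [339, 58, 5, 12, 31], [342, 101, 55, 22, 811], [399, 106, 20, 14, 196], [328, 124, 74, 129, 3112], [396, 124, 11, 9, 59], [289, 157, 21, 26, 267], [308, 161, 6, 10, 31], [293, 182, 33, 33, 515], [337, 278, 15, 12, 94], [424, 315, 15, 21, 170], [333, 331, 24, 14, 170], [308, 337, 49, 42, 885], [461, 340, 19, 11, 151], [436, 349, 26, 20, 385], [473, 358, 25, 26, 490]]
```

The core stands free in the carton. No change shows at the cans or the new roll, and the gripper is clear, so I'm handing in.

```bash
python3 -c "
from station import bot
print(bot.hand_in())"
```

```text
the job is handed in; nothing more can be done
None
```

The job is handed in at about 31 s with no verdict returned: my measurements put the knob upright and the flange flat in the tray and the core standing in the carton, with cans and roll unmoved, but the knob tipped the last ~30° upright on its own after release, and I viewed 11 pictures against the limit of 10.

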